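Slide the breakfast board out over the riser's edge

ROBOT

A 6-joint arm with a two-finger parallel gripper is mounted at the origin on the work surface. World frame = base frame: x ahead of the robot, y to its left, z up, the work surface at z = 0. Lengths are in m, angles in rad, forces in N, time in s.
With the tool pointing down it reaches from about 0.3 to 0.875 m from the base axis. Payload 6.4 kg.
Tool frame: the origin (TCP) lies between the finger pads; the fingertips stand 14 mm ahead of it and the grasp point (between the pads) lies 5 mm behind it; z points along the fingers, y is the line along which they close (so a half turn about z gives the same grasp; the last joint's range is limited). The gripper opens to 85 mm and grips with 20 to 120 N. Pads are 22 mm wide; open, the fingers measure 114 mm over their backs; the gripper's body (76 mm by 85 mm) begins 54 mm behind the grasp point. The pads swing forward as they close: fully open they stand 13 mm farther back than shut.
Start: joints at [0.898, 0.181, 1.607, -0, 1.354, -0.206], TCP at [0.259, 0.514, 0.245] pointing down, gripper open.
Joint ranges: [-2.99, 2.99], [-0.89, 2.07], [0.3, 2.58], [-1.14, 4.28], [0, 2.63], [-3.12, 3.12]. Speed limits (rad/s): [2.57, 2.57, 3.01, 3.14, 3.14, 3.14].

INTERFACE

Orientations are given as a 3x3 rotation matrix whose columns are the frame's x, y, z axes.
In Python, from bench import telemetry, vision, robot gives the robot as it stands.
- The arm moves only by the shell command python3 -m creep 'ROWS' [OPENING]. ROWS is JSON, a list of rows, each an object with "offset": the shift along the tool's x, y, z in mm, a list of three; "spin": the turn about the tool's z in rad. A call has 1 to 12 rows; each row is the pose to reach, as a shift and turn from the pose commanded when the call began, along the tool's axes at that moment; what a row does not reach only later rows make up. A row lasts 1/8 s, in which the tool goes at most 62.5 mm and 10.7 degrees, less where a joint would pass 70% of its speed; a pose out of reach is approached as far as the arm can. A call with a gripper value outside its range is refused whole. OPENING is the gripper's target within -1 to 1 (shut at 1, half-way at 0, fully open at -1), set as the call begins (- or left out, the last holds). The fingers move at their own pace and stop on an object; the grip force is fixed at half the most. Time passes only in rows, so rows that repeat a pose let the fingers close. It gives the time, the measured TCP pose, the force, the opening and the grip force at its end, in the units of the state.
- telemetry.sense(): the state, without advancing time (a new reading comes with each control period).
- vision.snapshot(name): name is "scene" or "top" or "wrist"; returns the picture (400x640x3 uint8, blue, green, red); there is no depth.
- vision.calibration(name): a dict with "intrinsics" (3x3 intrinsics, pixels), "dist_coeffs" ([k1, k2, p1, p2, k3] as OpenCV has them; the pictures are not rectified), "R" (3x3) and "t" (3): a world point X has camera coordinates R X + t; the wrist camera has in their place "tool_from_camera" (4x4, takes a point from camera to tool coordinates, whose origin is the TCP and whose axes are the flange's). Camera axes: x right, y down, z forward; pixel columns grow to the right and rows downward; lengths in m; the calibration is good to about 2 mm. A picture is of the moment at which its call begins: read the wrist's pose just before it. calibration takes no time and is no camera call.
- robot.close_job(): hands the job in; it is judged then, once.
The state is a dict: "time": time; "joints": joint angles; "joint_vel": joint speeds; "joint_efforts": joint torques, N m; "position": TCP position; "eef_rot": TCP orientation; "contact_force": force on the tool from outside, world axes, zero at the start; "wrist_torque": the same for the moment, N m; "finger_gap": finger opening in m; "grip_force": force on a finger pad.
Only numpy, scipy, OpenCV 4.12 (cv2) and the standard library are available. Lean on these libraries where they do the work, as an engineer would, in place of code of your own. Each camera call takes 0.05 s, during which the arm holds its last target. There are 200 camera calls.

TASK

With the fingertips, gently push the thin wooden breakfast board along the blue riser until the middle of its dark inlaid strip lies right along the riser's brass-trimmed edge, square to it, so that the end of the board sticks out about 45 mm and a hand can get under it. Only push or drag the board flat on the riser: never lift or tip it, leave it lying there, and leave the mug, caddy and everything else where it stands.

Things in the scene. Friction and masses are not known exactly. Their poses are not given: they have to be found in the camera images.
- board: thin flat breakfast board of pale wood, loose, about 0.16 kg (varies), 120 mm (its x) by 170 mm (its y) by 10 mm thick, lying flat on the riser. Origin at the centre of its underside; z up. Its -y end is the leading end, the one that must stick out; its other (+y) end, 85 mm from the origin, faces free riser top. It starts up to 0.2 rad askew to the riser and slides with ordinary wood friction when pushed
- strip (a point): middle of the 10 mm wide dark strip inlaid across the board's top face, parallel to the board's short ends, its centre line 45 mm from the leading (-y) end; the point is on the top face, 40 mm to -y from the board's centre; axes as the board's
- riser: fixed blue wooden counter riser (low bench), flat smooth top 290 mm (its x) by 360 mm (its y), top face 60 mm above the counter, 20 mm thick top on two side panels. Origin on the counter under its centre, z up. The brass-trimmed edge is its -y end, 180 mm from the centre; place and yaw vary
- edge (a point): middle of the riser's brass-trimmed -y edge, at the height of its top face (60 mm above the counter); the edge runs along this frame's x, its -y points outward over the counter, z up; the brass trim is 14 mm wide
- mug: red mug, 72 mm across, 80 mm tall with handle at its side, loose, standing on the far (+x) half of the riser beside the board's path; origin at the centre of its foot; leave alone
- caddy: aluminium tea caddy, round, 69 mm across, 101 mm tall, loose, standing on the far (+x) half of the riser beside the board's path; it may have changed places with the mug; origin at the centre of its foot; leave alone
- tumbler: glass tumbler, 72 mm across, 110 mm tall, loose on the counter to the left of the riser; origin at the centre of its foot; leave alone
- jar: clear jar with yellow cap, 80 mm across, 110 mm tall, loose on the counter to the left of the riser; it may have changed places with the tumbler; origin at the centre of its foot; leave alone
- lunch_tin: three-tier round steel lunch tin, 124 mm across, 212 mm tall with its bail, loose on the counter to the right of the riser; origin at the centre of its foot; leave alone

How it is judged:
By the outcome, as a careful person would: the job done as asked, in the order asked, and still so for the second after the job is handed in, with the robot touching nothing.
It also fails if it takes over 40 s, if anything falls off the work surface, if the arm or the gripper's body presses on something with over 40 N, if the wrist force passes 120 N, or if a joint passes its speed limit or range.

## Working session

There is one attempt and no reset: what is moved stays moved. The work goes in short steps, Python scripts to look and compute and a shell command to move; the robot and the scene stay as the last step left them, time stands still between calls to the robot, and variables do not carry over. Pictures are saved under pics/ and viewed, at most 10 in all, crops included, and the job is handed in when it is done.

```bash
mkdir -p pics; python3 - <<'E'
from bench import telemetry, vision
import cv2
s=telemetry.sense();print(s['time'],s['position'],s['eef_rot'],s['finger_gap'])
for n in('scene','top'):
    im=vision.snapshot(n);cv2.imwrite(f'pics/{n}0.png',im)
    c=vision.calibration(n);print(n,c)
E
```

```text
0.0 [0.25843568 0.51307067 0.24438508] [[-8.92990145e-01  4.50074885e-01 -1.09464433e-03]
 [ 4.50076073e-01  8.92989160e-01 -1.37441342e-03]
 [ 3.58916554e-04 -1.72001086e-03 -9.99998456e-01]] 0.08562516738773229
scene {'intrinsics': array([[438.87500669,   0.        , 318.0945646 ],
       [  0.        , 438.87500669, 195.12530733],
       [  0.        ,   0.        ,   1.        ]]), 'dist_coeffs': array([-0.08103497,  0.        ,  0.        ,  0.        ,  0.        ]), 'R': array([[-0.64351559,  0.76540453,  0.00660179],
       [ 0.6166062 ,  0.52348482, -0.58801398],
       [-0.45352451, -0.37432546, -0.80882382]]), 't': array([ 0.3622572 , -0.28912688,  1.52661171])}
top {'intrinsics': array([[478.33867178,   0.        , 322.22056555],
       [  0.        , 478.33867178, 194.97197725],
       [  0.        ,   0.        ,   1.        ]]), 'dist_coeffs': array([-0.12745445,  0.        ,  0.        ,  0.        ,  0.        ]), 'R': array([[ 0.01193362, -0.99978874, -0.01673515],
       [-0.98879643, -0.00930868, -0.14897975],
       [ 0.14879249,  0.01832552, -0.98869862]]), 't': array([-0.00208403,  0.57339653,  1.29620283])}
```

View pics/top0.png

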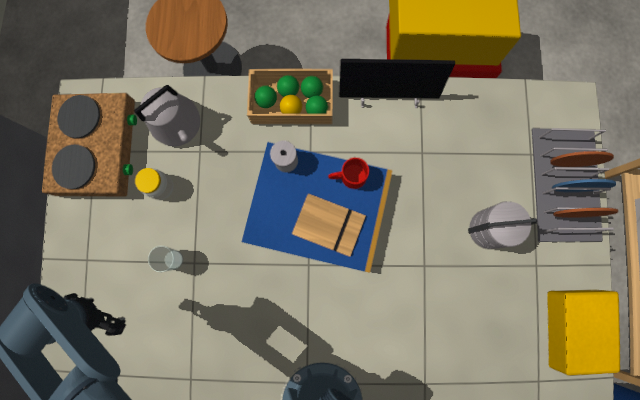

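View pics/scene0.png

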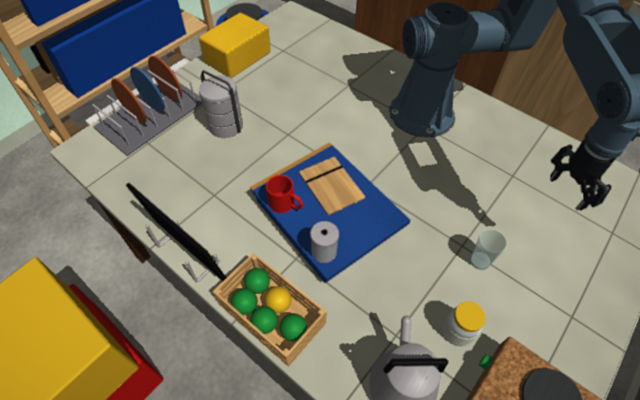

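The top view shows the riser with its brass edge at right (390,170)-(370,270), and the board at (330,225) with its strip near (343,228). The mug is at (355,172), the caddy at (285,155). I'll zoom in for corners.

```bash
python3 - <<'E'
import cv2
im=cv2.imread('pics/top0.png')[135:280,235:400]
cv2.imwrite('pics/crop0.png',cv2.resize(im,None,fx=4,fy=4,interpolation=cv2.INTER_CUBIC))
E
```

```text
(no output)
```

View pics/crop0.png

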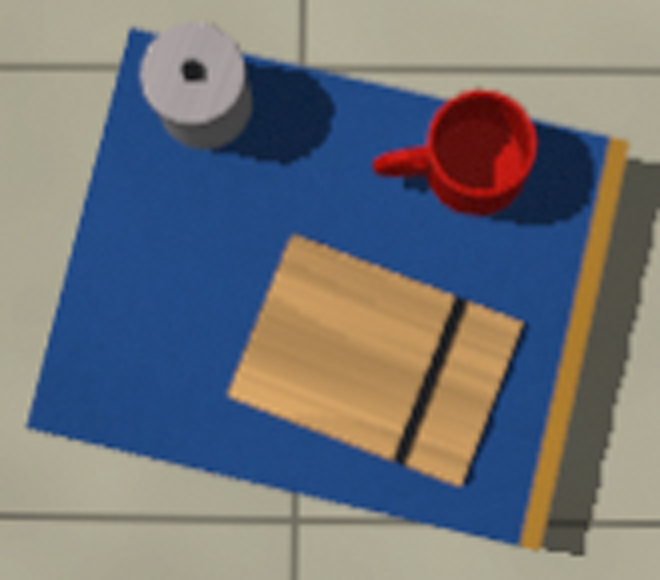

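The crop shows the riser corners at (131,28), (628,140), (540,549), (28,428). The board corners are at (292,236), (525,323), (464,487), (229,395), and the strip ends at (461,299) and (402,463).

```bash
cat > h.py <<'E'
import numpy as np, cv2
from bench import vision, telemetry
def ray(uv,z,name='top'):
    c=vision.calibration(name)
    uv=np.asarray(uv,float).reshape(-1,1,2)
    n=cv2.undistortPoints(uv,c['intrinsics'],c['dist_coeffs']).reshape(-1,2)
    R,t=np.array(c['R']),np.array(c['t'])
    d=np.c_[n,np.ones(len(n))]@R; o=-R.T@t
    return o+d*((z-o[2])/d[:,2])[:,None]
def fit(P,Q):  # local P -> world Q: yaw, origin, residual
    p,q=P-P.mean(0),Q-Q.mean(0)
    a=np.arctan2((p[:,0]*q[:,1]-p[:,1]*q[:,0]).sum(),(p*q).sum())
    M=np.array([[np.cos(a),-np.sin(a)],[np.sin(a),np.cos(a)]])
    o=Q.mean(0)-M@P.mean(0)
    return a,M,o,np.linalg.norm(P@M.T+o-Q,axis=1)*1e3
RL=np.array([[.145,.18],[.145,-.18],[-.145,-.18],[-.145,.18]])
BL=np.array([[.06,.085],[.06,-.085],[-.06,-.085],[-.06,.085]])
def report(rc,bc,name='top',off=None):
    Q=ray(rc,.06,name)[:,:2];B=ray(bc,.07,name)[:,:2]
    ra,rM,ro,rr=fit(RL,Q);ba,bM,bo,br=fit(BL,B)
    print('riser yaw',ra,'o',ro,'res mm',rr);print('board yaw',ba,'o',bo,'res',br)
    strip=bo+bM@[0,-.04]
    print('board ctr in riser',rM.T@(bo-ro),'strip in edge',(rM.T@(strip-ro)+[0,.18])*1e3,'rel yaw',ba-ra)
    return ra,rM,ro,ba,bM,bo
E
python3 - <<'E'
from h import *
f=lambda L:np.array(L)/4+[234.625,134.625]
ra,rM,ro,ba,bM,bo=report(f([(131,28),(628,140),(540,549),(28,428)]),f([(292,236),(525,323),(464,487),(229,395)]))
for n,p,z in(('mug',(482,140),.14),('caddy',(193,72),.161),('handle',(378,163),.11)):
    q=ray(f([p]),z)[0,:2];print(n,q,'riser',rM.T@(q-ro))
E
```

```text
riser yaw -0.21795272985613734 o [0.54168814 0.01698863] res mm [0.92262326 1.2308102  0.5274734  0.73445198]
board yaw -0.35587136829786303 o [ 0.48817494 -0.01567485] res [1.46651696 0.6026502  0.69104014 1.52703432]
board ctr in riser [-0.04518433 -0.04346196] strip in edge [-50.68360356  96.91786753] rel yaw -0.1379186384417257
mug [ 0.62660646 -0.08300138] riser [ 0.1045303  -0.07926247]
caddy [0.66569402 0.10520984] riser [0.10199599 0.11294803]
handle [ 0.61646277 -0.01503572] riser [ 0.07993029 -0.01509812]
```

```bash
python3 -m creep '[{"offset":[-42,-25,0],"spin":0.13},{"offset":[-84,-50,0],"spin":0.27},{"offset":[-126,-74,0],"spin":0.40},{"offset":[-168,-99,0],"spin":0.53},{"offset":[-210,-124,0],"spin":0.66},{"offset":[-252,-148,0],"spin":0.79},{"offset":[-294,-173,0],"spin":0.93},{"offset":[-336,-198,0],"spin":1.06},{"offset":[-378,-223,0],"spin":1.19},{"offset":[-420,-247,0],"spin":1.32},{"offset":[-420,-247,0],"spin":1.322},{"offset":[-420,-247,0],"spin":1.322}]' -1
```

```text
time: 1.6
position: [0.5221, 0.1042, 0.2448]
eef_rot: [[0.216, 0.976, -0.001], [0.976, -0.216, 0.0], [0.0, -0.002, -1.0]]
contact_force: [-0.4, -0.5, -0.3]
finger_gap: 0.0853
grip_force: 0.0
```

```bash
python3 - <<'E'
from h import *
s=telemetry.sense();print(s['time'],s['position'],s['eef_rot'],s['joints'],s['contact_force'])
cv2.imwrite('pics/wrist1.png',vision.snapshot('wrist'));c=vision.calibration('wrist');print(c)
E
```

```text
1.6 [0.52207431 0.10417137 0.24475652] [[ 2.15782162e-01  9.76440465e-01 -1.44116583e-03]
 [ 9.76441518e-01 -2.15781702e-01  4.68858792e-04]
 [ 1.46835480e-04 -1.50838552e-03 -9.99998852e-01]] [-2.64290115e-02  8.68692811e-02  1.71340488e+00  4.42053556e-04
  1.34277156e+00  1.90963431e-01] [-0.38379012 -0.54685278 -0.32453999]
{'intrinsics': array([[292.06287781,   0.        , 318.25810859],
       [  0.        , 292.06287781, 203.33380499],
       [  0.        ,   0.        ,   1.        ]]), 'dist_coeffs': array([0.01511042, 0.        , 0.        , 0.        , 0.        ]), 'tool_from_camera': array([[ 7.08307429e-04, -9.58170870e-01, -2.86195882e-01,
         7.40282410e-02],
       [ 9.99998260e-01,  1.84793843e-04,  1.85621860e-03,
         9.32830788e-05],
       [-1.72568736e-03, -2.86196698e-01,  9.58169334e-01,
        -1.29179089e-01],
       [ 0.00000000e+00,  0.00000000e+00,  0.00000000e+00,
         1.00000000e+00]])}
```

View pics/wrist1.png

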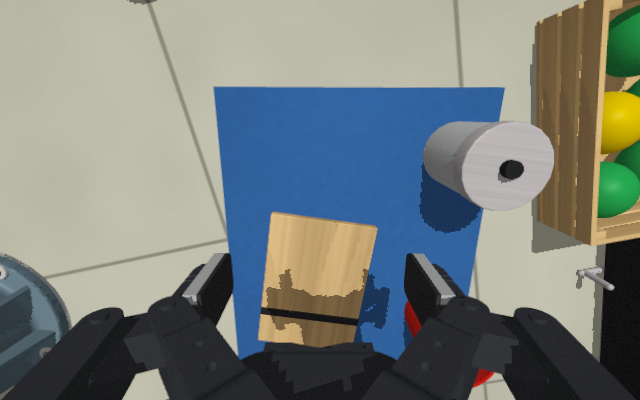

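The wrist view shows the board's +y end from (272,212) to (377,227), with the strip behind the fingers at row 315. The riser's far corners are at (215,87) and (503,87). I'll cross-check these positions, then descend.

```bash
cat >> h.py <<'E'
def wray(uv,z,s=None):
    s=s or telemetry.sense();c=vision.calibration('wrist')
    n=cv2.undistortPoints(np.asarray(uv,float).reshape(-1,1,2),c['intrinsics'],c['dist_coeffs']).reshape(-1,2)
    T=np.eye(4);T[:3,:3]=s['eef_rot'];T[:3,3]=s['position'];T=T@np.array(c['tool_from_camera'])
    d=np.c_[n,np.ones(len(n))]@T[:3,:3].T;o=T[:3,3]
    return o+d*((z-o[2])/d[:,2])[:,None]
RA=-.21795;RO=np.array([.54169,.01699]);RM=np.array([[np.cos(RA),-np.sin(RA)],[np.sin(RA),np.cos(RA)]])
toR=lambda p:(np.atleast_2d(p)[:,:2]-RO)@RM
E
python3 - <<'E'
from h import *
print('end',toR(wray([(272,212),(377,227)],.07)));print('riser',toR(wray([(215,87),(503,87)],.06)))
print('tcp',toR(telemetry.sense()['position']))
E
python3 -m creep '[{"offset":[0,0,45],"spin":0},{"offset":[0,0,90],"spin":0},{"offset":[0,0,130],"spin":0},{"offset":[0,0,150],"spin":0},{"offset":[0,0,150],"spin":0}]'
```

```text
end [[-0.08844741  0.05458046]
 [ 0.02764451  0.03724257]]
riser [[-0.14119625  0.18268798]
 [ 0.14595268  0.18289507]]
tcp [[-0.03828177  0.08135852]]
time: 2.28
position: [0.5205, 0.1053, 0.0937]
eef_rot: [[0.214, 0.977, -0.004], [0.977, -0.214, 0.0], [-0.001, -0.004, -1.0]]
contact_force: [-0.4, 0.4, 1.0]
finger_gap: 0.0854
grip_force: 0.0
```

```bash
python3 -m creep '[{"offset":[0,0,8],"spin":0},{"offset":[0,0,14],"spin":0},{"offset":[0,0,14],"spin":0}]'
python3 - <<'E'
from h import *
cv2.imwrite('pics/wrist2.png',vision.snapshot('wrist'))
im=vision.snapshot('scene')[130:300,230:440]
cv2.imwrite('pics/sc2.png',cv2.resize(im,None,fx=3.5,fy=3.5,interpolation=cv2.INTER_CUBIC))
E
```

```text
time: 2.65
position: [0.5226, 0.104, 0.0813]
eef_rot: [[0.216, 0.976, 0.0], [0.976, -0.216, -0.0], [-0.0, 0.0, -1.0]]
contact_force: [0.3, -0.0, 0.5]
finger_gap: 0.0857
grip_force: 0.0
```

View pics/sc2.png

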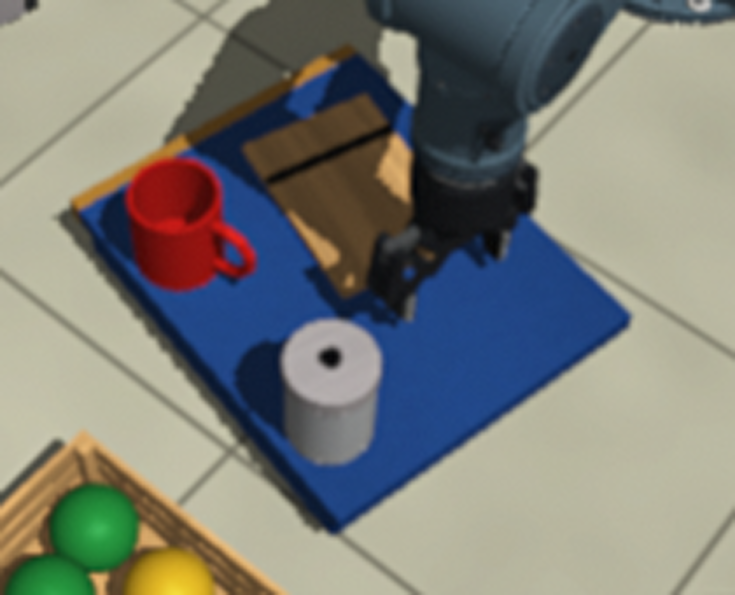

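Scene view: the fingers are just behind the board's +y end, clear of the caddy and mug. They're still slightly above the riser, so I'll keep descending with force checks.

```bash
python3 -m creep '[{"offset":[0,0,4],"spin":0},{"offset":[0,0,4],"spin":0}]'; python3 -m creep '[{"offset":[0,0,3],"spin":0},{"offset":[0,0,3],"spin":0}]'
```

```text
time: 3.0
position: [0.5225, 0.1038, 0.077]
eef_rot: [[0.216, 0.976, -0.0], [0.976, -0.216, 0.0], [-0.0, -0.0, -1.0]]
contact_force: [-0.2, 0.2, 0.1]
finger_gap: 0.0858
grip_force: 0.0
time: 3.25
position: [0.5225, 0.1039, 0.074]
eef_rot: [[0.216, 0.976, -0.001], [0.976, -0.216, 0.0], [-0.0, -0.001, -1.0]]
contact_force: [0.4, 0.3, 1.1]
finger_gap: 0.0855
grip_force: 0.0
```

```bash
python3 -m creep '[{"offset":[0,0,3],"spin":0},{"offset":[0,0,3],"spin":0}]'
```

```text
time: 3.5
position: [0.5224, 0.1039, 0.071]
eef_rot: [[0.216, 0.976, -0.001], [0.976, -0.216, 0.0], [-0.0, -0.001, -1.0]]
contact_force: [0.1, -0.4, 0.6]
finger_gap: 0.0852
grip_force: 0.0
```

```bash
python3 -m creep '[{"offset":[0,0,3],"spin":0},{"offset":[0,0,3],"spin":0}]'; python3 -m creep '[{"offset":[0,0,2],"spin":0},{"offset":[0,0,2],"spin":0}]'
```

```text
time: 3.75
position: [0.5225, 0.1039, 0.068]
eef_rot: [[0.216, 0.976, -0.001], [0.976, -0.216, 0.0], [-0.0, -0.001, -1.0]]
contact_force: [0.6, -0.8, -1.0]
finger_gap: 0.0856
grip_force: 0.0
time: 4.0
position: [0.5226, 0.1039, 0.0661]
eef_rot: [[0.216, 0.976, -0.0], [0.976, -0.216, -0.0], [-0.0, -0.0, -1.0]]
contact_force: [-0.2, 0.1, 0.4]
finger_gap: 0.0855
grip_force: 0.0
```

```bash
python3 -m creep '[{"offset":[0,0,2],"spin":0},{"offset":[0,0,2],"spin":0}]'; python3 -m creep '[{"offset":[-7,0,0],"spin":0},{"offset":[-14,0,0],"spin":0},{"offset":[-20,0,0],"spin":0},{"offset":[-25,0,0],"spin":0},{"offset":[-30,0,0],"spin":0},{"offset":[-35,0,0],"spin":0},{"offset":[-40,0,0],"spin":0},{"offset":[-45,0,0],"spin":0}]'
```

```text
time: 4.25
position: [0.5225, 0.1039, 0.0641]
eef_rot: [[0.216, 0.976, -0.0], [0.976, -0.216, 0.0], [-0.0, -0.0, -1.0]]
contact_force: [-0.9, 0.8, 0.3]
finger_gap: 0.0852
grip_force: 0.0
time: 5.25
position: [0.5129, 0.0597, 0.0643]
eef_rot: [[0.216, 0.976, -0.0], [0.976, -0.216, 0.0], [0.0, -0.0, -1.0]]
contact_force: [-0.5, 0.8, -0.1]
finger_gap: 0.0851
grip_force: 0.4
```

```bash
python3 - <<'E'
from h import *
cv2.imwrite('pics/w3.png',vision.snapshot('wrist'))
cv2.imwrite('pics/t3.png',vision.snapshot('top'))
a=cv2.resize(cv2.imread('pics/t3.png')[135:280,235:400],None,fx=3,fy=3,interpolation=cv2.INTER_CUBIC)
b=cv2.resize(cv2.imread('pics/w3.png')[120:400,160:460],(300,280))
c=np.zeros((435,800,3),np.uint8);c[:,:495]=a;c[:280,500:]=b
cv2.imwrite('pics/m3.png',c);print(toR(telemetry.sense()['position']))
E
```

```text
[[-0.03729274  0.03519603]]
```

View pics/m3.png

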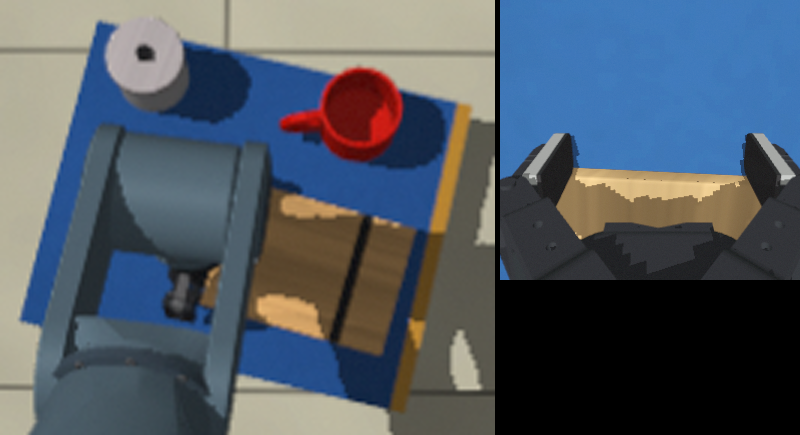

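The board is now nearly square, with the strip from (368,217) to (337,341) in the left crop. Both fingers are at the board's end. I'll compute the remaining distance.

```bash
python3 - <<'E'
from h import *
f=lambda L:np.array(L)/3+[235-1/3,135-1/3]
q=toR(ray(f([(368,217),(337,341)]),.07));print('strip',q*1e3)
print('edge',toR(ray(f([(470,105),(403,412)]),.06))*1e3)
q=toR(ray(f([(414,231),(382,356)]),.07));print('lead',q*1e3)
E
```

```text
strip [[  19.15236524 -108.15658774]
 [ -96.89912687 -105.54552243]]
edge [[ 144.19161861 -178.10993954]
 [-145.38120892 -178.01185484]]
lead [[  16.06026098 -151.71891553]
 [-100.90109993 -147.94406232]]
```

```bash
python3 -m creep '[{"offset":[-5,0,0],"spin":0},{"offset":[-10,0,0],"spin":0},{"offset":[-16,0,0],"spin":0},{"offset":[-22,0,0],"spin":0},{"offset":[-28,0,0],"spin":0},{"offset":[-34,0,0],"spin":0},{"offset":[-40,0,0],"spin":0},{"offset":[-46,0,0],"spin":0},{"offset":[-52,0,0],"spin":0},{"offset":[-57,0,0],"spin":0},{"offset":[-60,0,0],"spin":0},{"offset":[-60,0,0],"spin":0}]'
```

```text
time: 6.85
position: [0.4999, 0.0011, 0.0643]
eef_rot: [[0.217, 0.976, -0.0], [0.976, -0.217, -0.0], [-0.0, 0.0, -1.0]]
contact_force: [0.5, -0.3, -0.1]
finger_gap: 0.0854
grip_force: 0.0
```

```bash
python3 - <<'E'
from h import *
cv2.imwrite('pics/t4.png',vision.snapshot('top'))
cv2.imwrite('pics/s4.png',vision.snapshot('scene'))
a=cv2.resize(cv2.imread('pics/t4.png')[160:280,330:400],None,fx=5,fy=5,interpolation=cv2.INTER_CUBIC)
b=cv2.resize(cv2.imread('pics/s4.png')[130:230,240:350],None,fx=4,fy=4,interpolation=cv2.INTER_CUBIC)
c=np.zeros((600,800,3),np.uint8);c[:,:350]=a;c[:400,355:795]=b
cv2.imwrite('pics/m4.png',c);print(toR(telemetry.sense()['position']))
E
```

```text
[[-0.03736304 -0.02429852]]
```

View pics/m4.png

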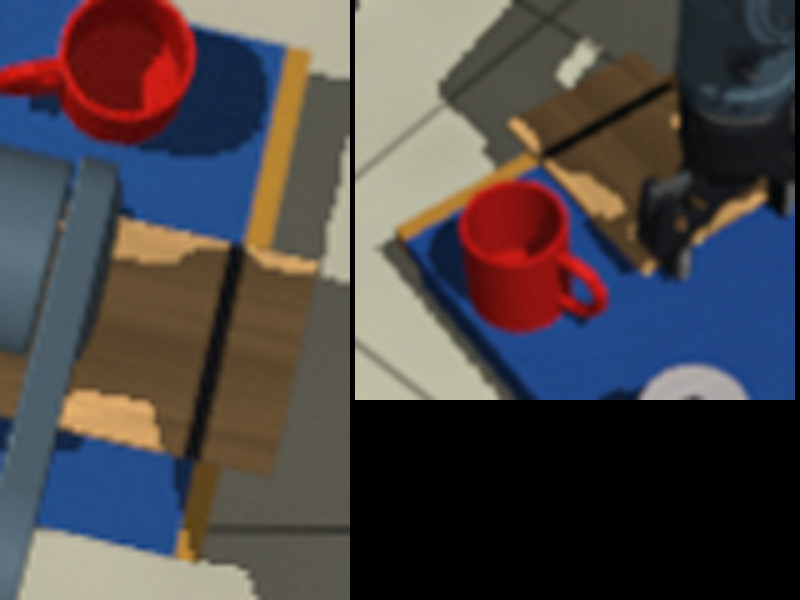

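Left crop: the strip runs from (239,246) to (194,459), and the leading end from (318,263) to (272,473). The outer brass line passes through (312,50), (271,249) and (216,466).

```bash
python3 - <<'E'
from h import *
f=lambda L:np.array(L)/5+[330-.4,160-.4]
for n,L,z in(('strip',[(239,246),(194,459)],.07),('edge',[(312,50),(270,249),(216,466)],.06),('lead',[(318,263),(272,473)],.07)):
    print(n,toR(ray(f(L),z))*1e3)
im=cv2.imread('pics/t4.png');g=cv2.cvtColor(im,cv2.COLOR_BGR2GRAY).astype(float)
# strip centre per row (dark centroid) -> line
P=[]
for v in range(212,250):
    u0=377.4-(v-209)*(45/5)/(213/5); w=np.clip(75-g[v,int(u0)-5:int(u0)+6],0,None)
    if w.sum()>20:P.append(((w*np.arange(int(u0)-5,int(u0)+6)).sum()/w.sum(),v))
q=toR(ray(P,.07))*1e3;k=np.polyfit(q[:,0],q[:,1],1);print('strip line',k,'at -37:',np.polyval(k,-37),np.std(q[:,1]-np.polyval(k,q[:,0])))
# brass outer: orange mask right-most transition
E=[]
hsv=cv2.cvtColor(im,cv2.COLOR_BGR2HSV)
m=(hsv[...,0]>10)&(hsv[...,0]<28)&(hsv[...,1]>140)
for v in list(range(175,205))+list(range(256,268)):
    u=np.where(m[v,330:400])[0]
    if len(u):E.append((330+u.max()+.5,v))
q=toR(ray(E,.06))*1e3;q=q[abs(q[:,1]+180)<8];k=np.polyfit(q[:,0],q[:,1],1);print('edge line',k,'at -37',np.polyval(k,-37),len(q),np.std(q[:,1]-np.polyval(k,q[:,0])))
E
```

```text
strip [[  26.66649367 -162.64612064]
 [ -91.94507274 -163.6459658 ]]
edge [[ 144.7994197  -179.88679296]
 [  30.2909311  -180.34046785]
 [ -92.47382663 -176.83529222]]
lead [[  27.25207015 -206.72658142]
 [ -89.85988711 -206.33978643]]
strip line [ 1.05504362e-03 -1.61986613e+02] at -37: -162.02565008229436 0.21350519720033623
edge line [-8.07868677e-03 -1.79070127e+02] at -37 -178.7712151546218 42 0.802426187925784
```

```bash
python3 -m creep '[{"offset":[-4,0,0],"spin":0},{"offset":[-8,0,0],"spin":0},{"offset":[-11,0,0],"spin":0},{"offset":[-14,0,0],"spin":0},{"offset":[-15,0,0],"spin":0},{"offset":[-15,0,0],"spin":0}]'
```

```text
time: 7.7
position: [0.4967, -0.0134, 0.0643]
eef_rot: [[0.216, 0.976, -0.0], [0.976, -0.216, -0.0], [-0.0, 0.0, -1.0]]
contact_force: [-0.8, -0.0, -0.6]
finger_gap: 0.0854
grip_force: 0.0
```

```bash
cat > m.py <<'E'
from h import *
import sys
im=np.mean([vision.snapshot('top') for _ in range(2)],0).astype(np.uint8);cv2.imwrite(f'pics/{sys.argv[1]}.png',im)
g=cv2.cvtColor(im,cv2.COLOR_BGR2GRAY).astype(float)
d0=RM@np.array([1,0]);P=[]
c=vision.calibration('top')
def proj(x,y,z):
    w=np.r_[RM@np.array([x,y])+RO,z]
    return cv2.projectPoints(w[None],cv2.Rodrigues(np.array(c['R']))[0],np.array(c['t']),c['intrinsics'],c['dist_coeffs'])[0].ravel()
def prof(x,ys,z):
    uv=np.array([proj(x,y,z) for y in ys],np.float32)
    return cv2.remap(g.astype(np.float32),uv[None,:,0],uv[None,:,1],cv2.INTER_LINEAR)[0],cv2.remap(im,uv[None,:,0],uv[None,:,1],cv2.INTER_LINEAR)[0].astype(float)
ys=np.arange(-.195,-.150,.0005)
Q=[]
for x in np.arange(-.082,.016,.003):
    p,_=prof(x,ys,.07);i=p.argmin();sl=slice(max(i-14,0),i+15);w=np.clip(np.median(p)*.6-p[sl],0,None)
    if w.sum()>0:Q.append((x*1e3,(w*ys[sl]).sum()/w.sum()*1e3))
Q=np.array(Q);k=np.polyfit(*Q.T,1);print('strip',k,'at -37',np.polyval(k,-37),'std',np.std(Q[:,1]-np.polyval(k,Q[:,0])))
E=[]
ye=np.arange(-.20,-.155,.0005)
for x in np.r_[np.arange(.05,.14,.004),np.arange(-.14,-.105,.004)]:
    _,b=prof(x,ye,.06);o=b[:,2]-b[:,0]  # red-blue: brass high
    on=np.where(o>o.max()/2)[0]
    E.append((x*1e3,ye[on[0]]*1e3,ye[on[-1]]*1e3))
E=np.array(E);print('edge near mug/far: med outer',np.median(E[E[:,0]>0],0),np.median(E[E[:,0]<0],0))
s=cv2.resize(im[160:280,330:400],None,fx=5,fy=5,interpolation=cv2.INTER_CUBIC)
sc=cv2.resize(vision.snapshot('scene')[130:230,240:350],None,fx=4,fy=4,interpolation=cv2.INTER_CUBIC)
o=np.zeros((600,800,3),np.uint8);o[:,:350]=s;o[:400,355:795]=sc;cv2.imwrite(f'pics/{sys.argv[1]}m.png',o)
E
python3 m.py t5
```

```text
strip [ 8.66731338e-04 -1.76643569e+02] at -37 -176.67563812309015 std 0.10119917652078768
edge near mug/far: med outer [  94.  -180.  -167.5] [-124.  -178.  -166.5]
```

View pics/t5m.png

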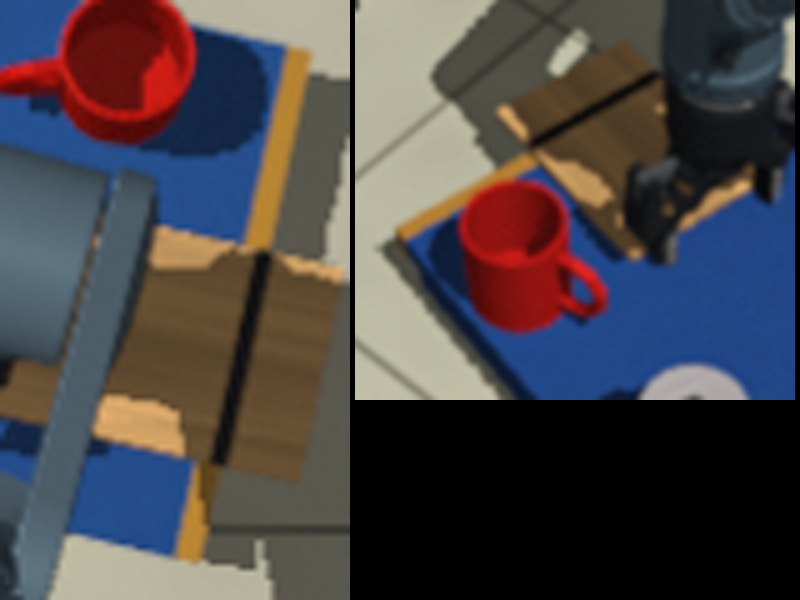

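The strip is about 3 mm short of the edge. In the left crop it runs from (262,252) to (220,463), with the brass outer line at (270,249). I'll refine the brass line from the unobstructed first picture.

```bash
python3 - <<'E'
from h import *
src=open('m.py').read().split("ys=np.arange")[0].replace("np.mean([vision.snapshot('top') for _ in range(2)],0).astype(np.uint8);cv2.imwrite(f'pics/{sys.argv[1]}.png',im)","cv2.imread('pics/top0.png')")
exec(src)
def cross(v,t,ys):
    i=np.where((v[:-1]-t)*(v[1:]-t)<=0)[0]
    return [ys[j]+(t-v[j])/(v[j+1]-v[j]+1e-9)*(ys[j+1]-ys[j]) for j in i]
ye=np.arange(-.20,-.150,.0005);A=[]
for x in np.arange(-.135,.136,.005):
    _,b=prof(x,ye,.06);o=b[:,2]-b[:,0]
    lo=np.median(o[:10]);hi=o.max();bl=np.median(o[-10:])
    c1=cross(o,(lo+hi)/2,ye);c2=cross(o,(bl+hi)/2,ye)
    A.append((x,c1[0],c2[-1]))
A=np.array(A)*1e3
for j in(1,2):
    k=np.polyfit(A[:,0],A[:,j],1);r=A[:,j]-np.polyval(k,A[:,0]);ok=abs(r)<1.5;k=np.polyfit(A[ok,0],A[ok,j],1);print('outer' if j==1 else 'inner',k,'at -34',np.polyval(k,-34),r.std())
E
```

```text
outer [-2.56256284e-03 -1.79765106e+02] at -34 -179.67797920920341 0.18074740111985005
inner [-5.02808332e-03 -1.65625361e+02] at -34 -165.45440617143268 0.2241707323722604
```

```bash
python3 -m creep '[{"offset":[-1.5,0,0],"spin":0},{"offset":[-3,0,0],"spin":0},{"offset":[-3,0,0],"spin":0}]'; python3 m.py t6
```

```text
time: 8.22
position: [0.496, -0.0163, 0.0643]
eef_rot: [[0.216, 0.976, -0.0], [0.976, -0.216, -0.0], [-0.0, -0.0, -1.0]]
contact_force: [-0.3, 0.5, -0.2]
finger_gap: 0.0852
grip_force: 0.1
strip [ 1.09273121e-03 -1.79501741e+02] at -37 -179.54217204155512 std 0.0854880480370072
edge near mug/far: med outer [  94.  -180.  -167.5] [-124.  -179.  -166.5]
```

Strip at −179.5 mm against the edge at −179.6 mm, so that's on target. I'll back off, then lift.

```bash
python3 -m creep '[{"offset":[5,0,0],"spin":0},{"offset":[15,0,0],"spin":0},{"offset":[25,0,0],"spin":0},{"offset":[30,0,-20],"spin":0},{"offset":[30,0,-60],"spin":0},{"offset":[30,0,-110],"spin":0},{"offset":[30,0,-160],"spin":0},{"offset":[60,-30,-180],"spin":0},{"offset":[100,-60,-180],"spin":0},{"offset":[140,-100,-180],"spin":0},{"offset":[160,-120,-180],"spin":0},{"offset":[160,-120,-180],"spin":0}]'; python3 m.py t7
```

```text
time: 9.88
position: [0.4123, 0.1679, 0.2444]
eef_rot: [[0.212, 0.977, 0.0], [0.977, -0.212, 0.0], [0.0, 0.0, -1.0]]
contact_force: [-0.0, -0.0, 0.4]
finger_gap: 0.0855
grip_force: 0.0
strip [ 7.25671589e-04 -1.79500222e+02] at -37 -179.5270720121403 std 0.0853104722723235
edge near mug/far: med outer [  94.  -180.  -167.5] [-124.  -179.5 -166.5]
```

View pics/t7m.png

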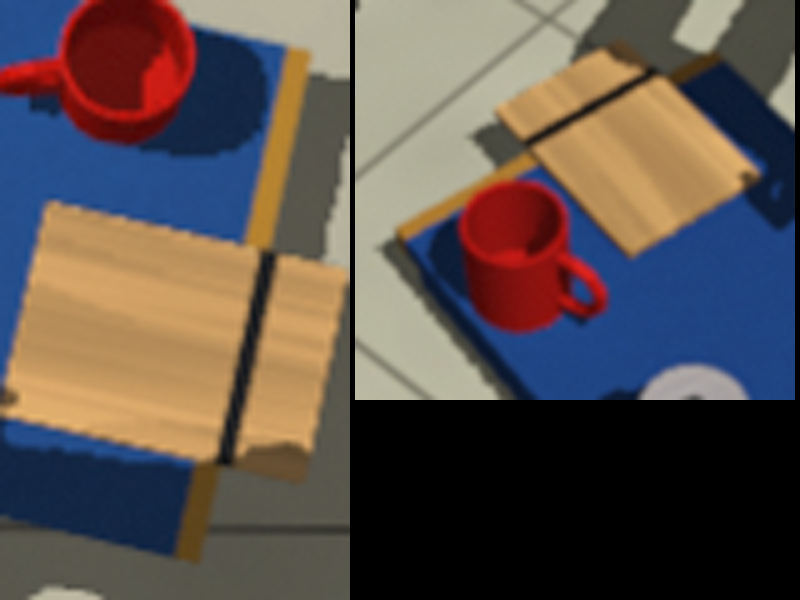

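The board lies flat and free with its strip (268,252)–(225,463) on the brass edge line, and the mug hasn't moved.

```bash
python3 -c "
from bench import robot;print(robot.close_job())"
```

```text
the job is handed in; nothing more can be done
None
```

The job is handed in: the middle of the board's strip measured within about 0.2 mm of the brass edge and square to within about 0.005 rad (camera calibration good to about 2 mm), the end sticks out about 45 mm, and the arm touched only the board.

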